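Dock a coffee grinder and take off its burr cap, thread hand unknown

ROBOT

A 6-joint arm with a two-finger parallel gripper is mounted at the origin on a cart in front of the work surface, level with it; the furniture and walls round the work are solid. World frame = base frame: x ahead of the robot, y to its left, z up, the work surface at z = 0. Lengths are in mm, angles in rad, forces in N, time in s.
With the tool pointing down it reaches from about 400 to 825 mm from the base axis. Payload 7 kg.
Tool frame: the origin (TCP) lies between the finger pads, 19 mm behind the fingertips; this is the grasp point; z points along the fingers, y is the line along which they close (so a half turn about z gives the same grasp; the last joint's range is limited). The gripper opens to 88 mm and grips with 3 to 60 N. Pads are 19 mm wide; open, the fingers measure 130 mm over their backs; the gripper's body (78 mm by 193 mm) begins 47 mm behind the grasp point.
Start: joints at [1.42, 0.359, 0.012, 0, -1.224, -0.288], TCP at [286.781, 611.025, 245.361] pointing down, gripper open.
Joint ranges: [-3.07, 3.07], [-1.43, 2.12], [-1.02, 1.25], [-3.03, 1.67], [-3.05, -0], [-3.03, 3.03]. Speed limits (rad/s): [2.39, 2.39, 3.01, 3.14, 3.14, 3.14].

INTERFACE

Orientations are given as a unit quaternion [w, x, y, z].
In Python, from plant import bot gives the robot as it stands.
- The arm moves only by the tool creep_tool, called as name([rows], argument=value, ...), one row to a line, values as JSON. Schema: {"type":"object","properties":{"motion":{"type":"array","items":{"type":"array","items":{"type":"array","items":{"type":"number"},"minItems":4,"maxItems":4},"minItems":1,"maxItems":5},"minItems":1,"maxItems":1},"jaw":{"type":"number"},"grip_n":{"type":"number"},"only":{"type":"string"},"quiet":{"type":"boolean"},"lines":{"type":"string"}},"required":["motion"],"additionalProperties":false}. motion is a list that holds a single list of rows (three levels of brackets), with 1 to 5 rows, each of 4 numbers: dx, dy, dz in mm, then a turn about the tool's z in rad; each row is the pose to reach, as a shift and turn from the pose commanded when the call began, along the tool's axes at that moment; what a row does not reach only later rows make up. A row lasts 1/10 s, in which the tool goes at most 50 mm and 0.15 rad, less where a joint would pass 70% of its speed; a pose out of reach is approached as far as the arm can. jaw is the finger opening in mm, set as the call begins (left out keeps the last). The fingers move at their own pace and stop on an object; grip_n is the grip in N (left out, the last holds). Time passes only in rows, so rows that do not move let the fingers close. The tool returns the time, the measured TCP pose, the force, the opening and the grip force at its end. only (a regular expression) keeps the lines of the reply that match it, lines (a string "A,B") keeps lines A to B, and quiet returns only ok. Input that does not fit is refused with a message, and nothing moves.
- bot.observe(): the state, without advancing time (a new reading comes with each control period).
- bot.read_camera(name): name is "scene" or "top"; returns a dict with "frame" (420x560x3 uint8, blue, green, red), "fx", "fy", "cx", "cy" (pixels), "R" (3x3) and "t" (3): a world point X has camera coordinates R X + t. Camera axes: x right, y down, z forward; pixel columns grow to the right and rows downward; lengths in mm; the calibration is good to about 2 mm. A picture is of the moment at which its call begins. There is no depth.
- bot.hand_in(): hands the job in; it is judged then, once.
The state is a dict: "t": time; "joint_pos": joint angles; "dq": joint speeds; "joint_efforts": joint torques, N m; "eef_pos": TCP position; "orientation": TCP orientation; "ft_force": force on the tool from outside, world axes, zero at the start; "wrist_torque": the same for the moment, N m; "width": finger opening in mm; "grasp_force": force on a finger pad.
Only numpy, scipy, OpenCV 4.12 (cv2) and the standard library are available. Lean on these libraries where they do the work, as an engineer would, in place of code of your own. Each camera call takes 0.05 s, during which the arm holds its last target. There are 200 camera calls.

TASK

The coffee grinder's burrs need brushing: slide the grinder along the worktop into the wooden holding frame until its foot sits fully home between the rails and against the back rail, so that it cannot turn. Then unscrew the ribbed burr cap: it may have a left-hand or a right-hand thread and nothing outside shows which, so try it both ways, and lift it off. Finish while still holding the cap upright in the fingers, straight above the grinder and at least 5 cm clear of where it sat; the grinder stays standing in the frame, it is never lifted or tipped, and the things around it are left alone.

Things in the scene. Friction and masses are not known exactly. Their poses are not given: they have to be found in the camera images.
- holder: U-shaped wooden frame fixed to the worktop, open toward the robot: back rail and two side rails with white nylon glides, 14 mm thick, 20 mm high, 71 mm apart inside. Origin: on the worktop where the centre of the grinder's foot lies when home; x points from the mouth to the back rail (push direction), y left; the back rail's face is at x = +33 mm.
- holder_mouth (a point): Middle of the frame's mouth on the worktop, 75 mm before the holder's origin, between the splayed rail ends (97 mm apart there; they lead in at 17 degrees). Outside the side rails stand two suction feet with levers, 24 mm high, reaching 101 mm left and right of the middle.
- grinder: Compact coffee grinder without hopper, loose before the frame's mouth, about 0.7 kg: square aluminium body 66 x 66 mm, 60 mm high, slides easily; button on the front (-x) face. On top a steel neck, 34 mm across, rim 86 mm up, covered by the cap. To take it by its sides keep the TCP about 52 mm up (above the rails, palm above the cap). Origin: centre of underside; x to its rear.
- cap: Black ribbed cap, 58 mm across, 28 mm high, 70 g, on the grinder's neck. Origin: centre of its underside, 64 mm up when seated (top 92 mm). The wrong way it turns about 16 degrees to a hard stop; the right way about 75 degrees to a hard stop, climbing 4 mm, where, eased off the stop, it lifts straight off (from 65 degrees on; before that the thread holds it).
- cap_grip (a point): On the cap's axis 21 mm above its underside: height for the TCP to grip the ribbed skirt (85 mm up when seated). Which way the cap unscrews differs from start to start and cannot be seen; its starting angle says nothing.
- moka: Aluminium moka pot, 174 mm high, standing on the hob at the right; origin under its middle. Leave alone.
- mug: Cream mug with a handle, 86 mm across, 90 mm high, right of the work. Leave alone.
- small_cup: Stack of small grey cups, 64 mm across, 90 mm high, at the right. Leave alone.
- coffee_jar: Cream stoneware jar, 91 mm across, 82 mm high, left of the work. Leave alone.
- coffee_jar_lid: Dark cork lid, 79 mm across, 22 mm high, lying beside the jar. Leave alone.
- brush: Wooden brush, 152 x 56 x 46 mm, at the left front. Leave alone.
- spoon: Teaspoon, 138 x 27 x 13 mm, lying at the right front. Leave alone.

How it is judged:
By the outcome, as a careful person would: the job done as asked, in the order asked, and still so for the second after the job is handed in, while the arm keeps its last pose, push and grip.
It also fails if it takes over 67 s, if anything falls off the work surface, if the arm or the gripper's body presses on something with over 40 N, if the wrist force passes 120 N, or if a joint passes its speed limit or range.

## Working session

There is one attempt and no reset: what is moved stays moved. The work goes in short steps, Python scripts to look and compute and a tool call to move; the robot and the scene stay as the last step left them, time stands still between calls to the robot, and variables do not carry over. Pictures are saved under pics/ and viewed, at most 10 in all, crops included, and the job is handed in when it is done.

```bash
mkdir -p pics; ls; python3 - <<'E'
from plant import bot
import cv2,numpy as np
for n in("scene","top"):
    c=bot.read_camera(n); cv2.imwrite(f"pics/{n}0.png",c["frame"])
    print(n,c["fx"],c["cx"],c["cy"],np.round(c["R"],4).tolist(),np.round(c["t"],1).tolist())
o=bot.observe();print({k:np.round(v,3).tolist() for k,v in o.items()})
E
```

```text
pics
plant.py
scene 536.0078391089954 282.99847031108766 220.9715976967679 [[-0.9996, 0.0247, 0.0119], [0.0032, 0.5364, -0.8439], [-0.0273, -0.8436, -0.5363]] [558.3, 119.7, 1500.8]
top 512.2083890855772 277.49390127103595 208.785786624046 [[-0.0287, -0.9978, -0.0594], [-0.9914, 0.036, -0.1259], [0.1278, 0.0553, -0.9903]] [-32.3, 562.6, 1264.4]
{'t': 0.1, 'joint_pos': [1.42, 0.359, 0.011, -0.0, -1.224, -0.288], 'dq': [0.001, -0.003, 0.003, 0.001, -0.001, 0.0], 'joint_efforts': [-0.001, -58.417, 29.375, 7.015, 0.01, -0.0], 'eef_pos': [286.628, 610.651, 244.518], 'orientation': [0.001, 0.976, -0.218, -0.0], 'ft_force': [0.157, 0.772, -0.63], 'wrist_torque': [-0.055, 0.009, 0.017], 'grasp_force': 0.0, 'width': 87.331}
```

View pics/top0.png

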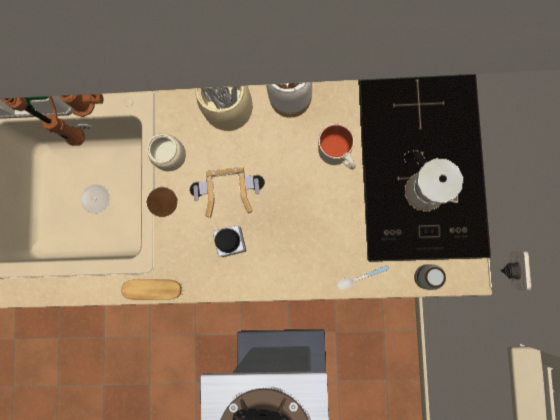

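View pics/scene0.png

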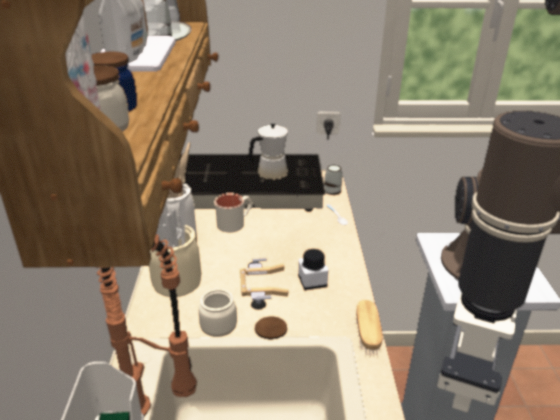

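The top view shows the grinder at (229,240), with its black cap at (227,240). The U-frame's back rail is at (225,172) and its mouth opens toward the robot at row ~215. The jar lid is at (162,202). I'll zoom in and measure by mask.

```bash
cat > h.py <<'E'
import cv2,numpy as np
from plant import bot
def ray(c,uv,z):
    R=np.array(c["R"]);t=np.array(c["t"]);C=-R.T@t
    d=R.T@np.array([(uv[0]-c["cx"])/c["fx"],(uv[1]-c["cy"])/c["fy"],1.])
    return (C+d*(z-C[2])/d[2])[:2]
def proj(c,X):
    p=np.array(c["R"])@np.array(X,float)+np.array(c["t"]);return c["fx"]*p[0]/p[2]+c["cx"],c["fy"]*p[1]/p[2]+c["cy"]
E
python3 - <<'E'
from h import *
c=bot.read_camera("top");f=c["frame"]
cv2.imwrite("pics/crop1.png",cv2.resize(f[155:270,180:280],None,fx=5,fy=5,interpolation=cv2.INTER_CUBIC))
g=f[215:270,200:260]
k=(g.max(2)<50).astype(np.uint8)
n,l,s,ce=cv2.connectedComponentsWithStats(k)
for i in range(1,n):
    if s[i,4]>60: u=ce[i]+[200,215];print("dark",s[i],u,ray(c,u,92),ray(c,u,85))
hsv=cv2.cvtColor(g,cv2.COLOR_BGR2HSV)
print(hsv[25,10:50:3].tolist(),hsv[5,5].tolist())
hs=cv2.cvtColor(f,cv2.COLOR_BGR2HSV);print([hs[172,v].tolist() for v in(215,225,235)],hs[190,227].tolist(),hs[200,209].tolist())
E
```

```text
dark [ 15  14  24  23 418] [227.06220096 240.1937799 ] [481.76560494  70.4718548 ] [482.25826211  71.57054009]
[[18, 71, 218], [18, 74, 203], [0, 6, 46], [150, 13, 39], [0, 0, 40], [120, 7, 38], [0, 7, 38], [0, 0, 34], [120, 15, 34], [30, 12, 21], [0, 8, 135], [18, 43, 102], [18, 77, 213], [19, 76, 212]] [19, 75, 215]
[[17, 108, 185], [18, 123, 176], [16, 104, 152]] [19, 74, 217] [18, 122, 199]
```

View pics/crop1.png

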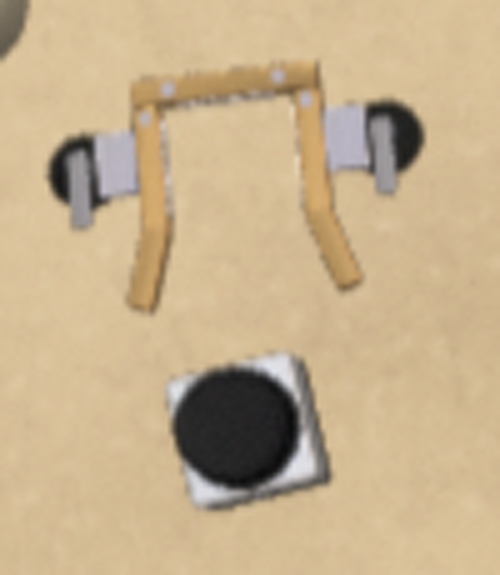

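The crop confirms a clear run. The grinder and the frame are each turned slightly, by different amounts. Next I'll measure both poses.

```bash
cat >> h.py <<'E'
def up(f,box,k=4):
    x0,y0,x1,y1=box
    return cv2.resize(f[y0:y1,x0:x1],None,fx=k,fy=k,interpolation=cv2.INTER_CUBIC)
def full(p,box,k=4): return (np.asarray(p,float)+.5)/k-.5+np.array(box[:2])
E
cat > m.py <<'E'
from h import *
c=bot.read_camera("top");f=c["frame"]
B=(200,160,256,222);g=up(f,B);hs=cv2.cvtColor(g,cv2.COLOR_BGR2HSV)
k=((hs[...,1]>93)&(hs[...,0]<25)).astype(np.uint8)
k=cv2.morphologyEx(k,cv2.MORPH_OPEN,np.ones((3,3)))
n,l,s,ce=cv2.connectedComponentsWithStats(k);i=1+s[1:,4].argmax();m=l==i;print("wood",s[i])
ys,xs=np.nonzero(m);P=np.array([ray(c,full((x,y),B),20) for x,y in zip(xs,ys)])
print("minmax",P.min(0),P.max(0))
# iterate frame direction: rails' centre lines
a=0.
for _ in range(5):
    e=np.array([np.cos(a),np.sin(a)]);nn=np.array([-e[1],e[0]])
    q=np.c_[P@e,P@nn];b=np.percentile(q[:,0],99.7)
    mid=(q[:,1].min()+q[:,1].max())/2
    cl=[]
    for sg in(1,-1):
        w=q[(q[:,0]>b-75)&(q[:,0]<b-22)&((q[:,1]-mid)*sg>0)]
        bins=np.arange(b-75,b-22,5);dd=np.digitize(w[:,0],bins)
        z=np.array([[w[dd==j,0].mean(),w[dd==j,1].mean()] for j in range(1,len(bins)) if (dd==j).sum()>3])
        cl.append(np.polyfit(z[:,0]-(b-47),z[:,1],1))
    w=q[abs(q[:,1]-np.mean([cl[0][1],cl[1][1]]))<28]
    w=w[w[:,0]>b-25];bk=np.polyfit(w[:,1],w[:,0],1)
    print(a,cl,"back",bk,b)
    a+=np.arctan((cl[0][0]+cl[1][0])/2)
yc=(cl[0][1]+cl[1][1])/2; xb=np.polyval(bk,yc)-7-33
print("holder",e*xb+nn*yc,"yaw",a,"rail spacing",cl[0][1]-cl[1][1])
# grinder
B=(205,215,255,265);g=up(f,B);hs=cv2.cvtColor(g,cv2.COLOR_BGR2HSV)
k=((hs[...,1]<45)&(hs[...,2]>165)).astype(np.uint8);k=cv2.morphologyEx(k,cv2.MORPH_OPEN,np.ones((3,3)))
ys,xs=np.nonzero(k);P=np.array([ray(c,full((x,y),B),60) for x,y in zip(xs,ys)],np.float32)
print("grinder",cv2.minAreaRect(P))
E
python3 m.py
```

```text
wood [  22   29  187  201 9467]
minmax [548.47412202  16.81806432] [676.7507408  137.77628944]
0.0 [array([5.90585002e-02, 1.25554780e+02]), array([ 0.10966912, 40.34309038])] back [-5.36672888e-02  6.71557897e+02] 675.8877383218952
0.08416451574336858 [array([-1.89389114e-02,  7.24514550e+01]), array([  0.02278919, -12.67286146])] back [4.60953126e-04 6.71822217e+02] 678.3524285513886
0.08608965491800229 [array([-2.04051896e-02,  7.12308346e+01]), array([  0.02028578, -13.88612104])] back [1.08936339e-03 6.71862002e+02] 678.4658947394795
0.08602994768397179 [array([-2.03454855e-02,  7.12685317e+01]), array([  0.02034162, -13.84946766])] back [1.03347728e-03 6.71861848e+02] 678.4619261061764
0.08602801492185039 [array([-2.03435529e-02,  7.12697520e+01]), array([  0.02034355, -13.84825035])] back [1.03166821e-03 6.71861843e+02] 678.4617975985125
holder [627.08776384  82.8979159 ] yaw 0.08602801438642659 rail spacing 85.11800231535577
grinder ((483.6385192871094, 73.87161254882812), (65.58638763427734, 65.14863586425781), 12.370866775512695)
```

```bash
cat >> h.py <<'E'
from scipy.spatial.transform import Rotation as Ro
def goal(x,y,z,yaw):
    "delta in tool axes (from the measured pose) and turn about tool z to TCP x y z with tool x at world yaw"
    o=bot.observe();w=o["orientation"];R=Ro.from_quat([w[1],w[2],w[3],w[0]]).as_matrix()
    d=R.T@(np.array([x,y,z])-o["eef_pos"]);ya=np.arctan2(R[1,0],R[0,0])
    print("pos",np.round(o["eef_pos"],1),"yaw",round(ya,3),"delta",np.round(d,1),"turn",round((ya-yaw+np.pi/2)%np.pi-np.pi/2,3),"q6",np.round(o["joint_pos"],2))
E
python3 -c "
from h import *
goal(484,74,150,.216)"
```

```text
pos [286.7 610.8 244.7] yaw -0.439 delta [406.7 402.   95.2] turn -0.655 q6 [ 1.42  0.36  0.01 -0.   -1.22 -0.29]
```

creep_tool([
  [[30,30,0,-0.13],[60,60,0,-0.26],[95,95,0,-0.39],[130,130,0,-0.52],[165,165,0,-0.655]],
], jaw=88)

```text
t: 0.7
eef_pos: [366.2, 389.6, 245.3]
orientation: [0.0, 0.994, 0.111, -0.0]
ft_force: [0.3, 0.5, 0.1]
width: 87.7
grasp_force: 0.0
```

```bash
python3 -c "
from h import *
goal(484,74,150,.216)"
```

```text
pos [366.2 389.6 245.3] yaw 0.222 delta [ 45.4 333.8  95.3] turn 0.006 q6 [ 1.18  0.13 -0.3   0.   -1.15  0.61]
```

creep_tool([
  [[6,48,10,0],[12,96,20,0],[18,144,30,0],[24,192,40,0],[30,238,50,0]],
])

```text
t: 1.2
eef_pos: [446.6, 163.6, 195.3]
orientation: [-0.0, 0.994, 0.108, 0.0]
ft_force: [0.9, 0.2, 0.2]
width: 87.9
grasp_force: 0.0
```

creep_tool([
  [[5,30,15,0],[10,60,30,0],[15,95,45,0],[15,95,45,0]],
])

```text
t: 1.6
eef_pos: [480.7, 72.6, 148.2]
orientation: [0.001, 0.994, 0.106, -0.002]
ft_force: [-1.8, 0.8, 0.2]
width: 87.8
grasp_force: 0.0
```

```bash
python3 -c "
from h import *
goal(484,74,52,.216)"
```

```text
pos [480.7  72.6 148.2] yaw 0.213 delta [ 3.9 -0.8 96.2] turn -0.003 q6 [ 0.56  0.14 -0.53 -0.   -0.91  1.23]
```

creep_tool([
  [[3,-1,20,0],[3,-1,40,0],[3,-1,60,0],[3,-1,80,0],[3,-1,95,0]],
])

```text
t: 2.1
eef_pos: [483.8, 77.8, 54.5]
orientation: [0.0, 0.994, 0.108, -0.0]
ft_force: [0.3, -0.3, 1.4]
width: 87.4
grasp_force: 0.0
```

creep_tool([
  [[0,0,0,0],[0,0,0,0],[0,0,0,0],[0,0,0,0],[0,0,0,0]],
], jaw=60, grip_n=25)

```text
t: 2.6
eef_pos: [484.5, 77.7, 56.2]
orientation: [-0.0, 0.994, 0.108, 0.001]
ft_force: [-1.2, -0.5, 4.5]
width: 66.0
grasp_force: 25.0
```

```bash
python3 - <<'E'
from h import *
goal(484,74,52,.216);goal(549,76,52,.086)
c=bot.read_camera("top");cv2.imwrite("pics/g1.png",up(c["frame"],(170,150,290,270)))
E
```

```text
pos [484.5  77.7  56.2] yaw 0.216 delta [-1.3  3.5  4.2] turn 0.0 q6 [ 0.56  0.27 -0.63  0.   -0.67  1.23]
pos [484.5  77.7  56.2] yaw 0.216 delta [62.6 15.5  4.2] turn 0.13 q6 [ 0.56  0.27 -0.63  0.   -0.67  1.23]
```

View pics/g1.png

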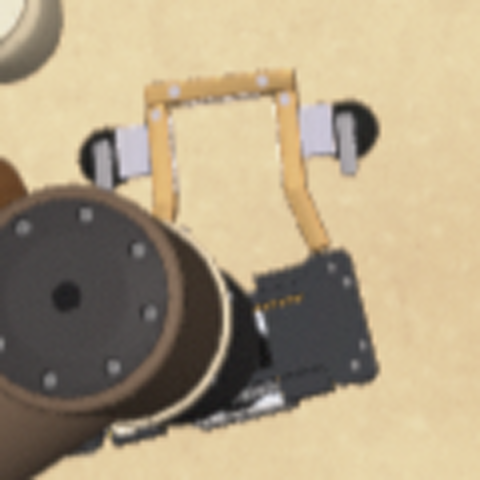

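Picture: the fingers straddle the grinder, with the gripper body around crop (320,320) and the mouth just ahead of it. The opening of 66.0 mm at 25 N confirms the grasp. Next I align with the frame axis.

```bash
python3 -c "
from h import *
goal(508,72.7,56,.086)"
```

```text
pos [484.5  77.7  56.2] yaw 0.216 delta [21.9  9.9  0.2] turn 0.13 q6 [ 0.56  0.27 -0.63  0.   -0.67  1.23]
```

creep_tool([
  [[5,2,0,0.03],[9,4,0,0.06],[14,7,0,0.09],[18,9,0,0.12],[22,10,0,0.13]],
])

```text
t: 3.15
eef_pos: [506.9, 72.4, 56.2]
orientation: [0.0, 0.999, 0.042, -0.001]
ft_force: [-8.3, -0.1, 13.6]
width: 65.6
grasp_force: 25.0
```

```bash
python3 -c "
from h import *
goal(508,72.7,56,.086);goal(627.5,83,56,.086)"
```

```text
pos [506.9  72.4  56.2] yaw 0.085 delta [ 1.2 -0.2  0.2] turn -0.001 q6 [ 0.53  0.3  -0.58 -0.   -0.69  1.13]
pos [506.9  72.4  56.2] yaw 0.085 delta [121.1  -0.4   0. ] turn -0.001 q6 [ 0.53  0.3  -0.58 -0.   -0.69  1.13]
```

creep_tool([
  [[12,0,-0.3,0],[24,0,-0.4,0],[36,0,-0.4,0],[48,0,-0.4,0],[60,0,-0.4,0]],
])

```text
t: 3.65
eef_pos: [567.1, 77.3, 56.2]
orientation: [0.0, 0.999, 0.043, -0.001]
ft_force: [-7.1, -0.9, 9.8]
width: 65.8
grasp_force: 25.0
```

creep_tool([
  [[9,0,0,0],[18,0,0,0],[27,0,0,0],[36,0,0,0],[45,0,0,0]],
])

```text
t: 4.15
eef_pos: [612.0, 81.2, 56.3]
orientation: [0.0, 0.999, 0.043, -0.001]
ft_force: [-6.3, -1.4, 8.6]
width: 65.9
grasp_force: 25.0
```

```bash
python3 -c "
from h import *
goal(627.5,83,56,.086)"
```

```text
pos [612.   81.2  56.3] yaw 0.086 delta [15.6 -0.4  0.2] turn -0.0 q6 [ 0.45  0.44 -0.34 -0.   -0.79  1.21]
```

Entering cleanly, with little side force. Next I press home gently.

creep_tool([
  [[3,0,0,0],[6,0,0,0],[9,0,0,0],[12,0,0,0],[14,0,0,0]],
])

```text
t: 4.65
eef_pos: [625.8, 82.4, 56.3]
orientation: [0.0, 0.999, 0.043, -0.001]
ft_force: [-7.2, -1.8, 8.3]
width: 65.9
grasp_force: 25.0
```

creep_tool([
  [[1,0,0,0],[2,0,0,0],[2,0,0,0]],
])

```text
t: 4.95
eef_pos: [627.8, 82.6, 56.3]
orientation: [0.0, 0.999, 0.043, -0.001]
ft_force: [-6.1, -1.4, 7.0]
width: 65.7
grasp_force: 25.0
```

creep_tool([
  [[1,0,0,0],[2,0,0,0],[3,0,0,0]],
])

```text
t: 5.25
eef_pos: [629.0, 82.7, 56.3]
orientation: [0.0, 0.999, 0.043, -0.002]
ft_force: [-16.2, 0.2, 17.2]
width: 65.8
grasp_force: 25.0
```

creep_tool([
  [[1,0,0,0],[2,0,0,0],[2,0,0,0]],
])

```text
t: 5.55
eef_pos: [629.1, 82.7, 56.4]
orientation: [0.001, 0.999, 0.043, -0.004]
ft_force: [-19.8, 1.9, 20.5]
width: 66.0
grasp_force: 25.0
```

Contact with the back rail at about 629. I'll open, rise and look.

creep_tool([
  [[0,0,0,0],[0,0,0,0],[0,0,0,0],[0,0,0,0]],
], jaw=88)

```text
t: 5.95
eef_pos: [633.7, 83.4, 55.6]
orientation: [-0.0, 0.999, 0.043, 0.0]
ft_force: [-0.4, 0.2, 0.1]
width: 86.7
grasp_force: 0.0
```

creep_tool([
  [[0,0,-25,0],[0,0,-50,0],[0,0,-75,0],[0,0,-100,0],[0,0,-130,0]],
])

```text
t: 6.45
eef_pos: [633.0, 83.2, 186.0]
orientation: [0.0, 0.999, 0.043, -0.001]
ft_force: [-0.2, 0.7, 0.9]
width: 87.6
grasp_force: 0.0
```

creep_tool([
  [[-30,0,0,0],[-70,0,0,0],[-110,0,0,0],[-150,0,0,0],[-180,0,0,0]],
])

```text
t: 6.95
eef_pos: [452.0, 67.3, 185.6]
orientation: [-0.0, 0.999, 0.043, -0.0]
ft_force: [-0.4, 0.9, 0.9]
width: 87.5
grasp_force: 0.0
```

```bash
python3 - <<'E'
from h import *
goal(629,83,85,.086)
c=bot.read_camera("top");cv2.imwrite("pics/g2.png",up(c["frame"],(170,140,290,260)))
E
```

```text
pos [452.   67.3 185.6] yaw 0.086 delta [177.7  -0.4 100.5] turn -0.0 q6 [ 0.58  0.05 -0.54 -0.   -0.99  1.08]
```

View pics/g2.png

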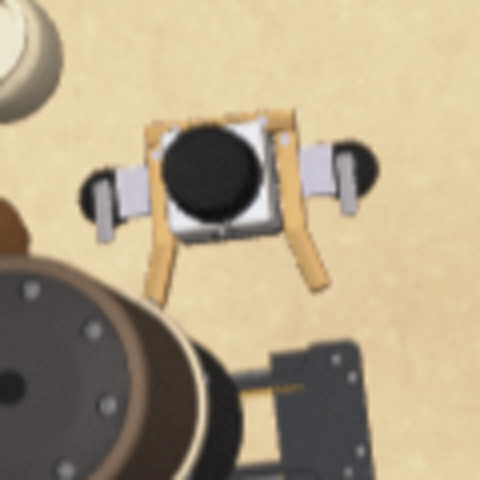

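The grinder sits between the rails, cap at crop (212,172), apparently against the back rail. I'll measure it.

```bash
python3 - <<'E'
from h import *
c=bot.read_camera("top");f=c["frame"]
B=(205,160,245,206);g=up(f,B);hs=cv2.cvtColor(g,cv2.COLOR_BGR2HSV)
k=((hs[...,1]<45)&(hs[...,2]>165)).astype(np.uint8);k=cv2.morphologyEx(k,cv2.MORPH_OPEN,np.ones((3,3)))
n,l,s,ce=cv2.connectedComponentsWithStats(k);print(s[1:][s[1:,4]>20])
ys,xs=np.nonzero(k);P=np.array([ray(c,full((x,y),B),60) for x,y in zip(xs,ys)],np.float32)
print("grinder",cv2.minAreaRect(P))
k=(g.max(2)<55).astype(np.uint8);k=cv2.morphologyEx(k,cv2.MORPH_OPEN,np.ones((9,9)))
ys,xs=np.nonzero(k);P=np.array([ray(c,full((x,y),B),92) for x,y in zip(xs,ys)],np.float32)
print("cap",cv2.minEnclosingCircle(P),P.mean(0))
E
```

```text
[[ 88  37  39  45 747]
 [ 13  47  25  32 274]
 [141  54   8  10  66]
 [  0  84  11  53 452]
 [ 94  95  38  50 759]
 [ 27 122  35  31 574]]
grinder ((627.8521118164062, 80.22132873535156), (66.99617767333984, 103.96753692626953), 4.369374752044678)
cap ((622.2083129882812, 80.29824829101562), 30.02115249633789) [622.1622    79.463005]
```

```bash
python3 - <<'E'
from h import *
c=bot.read_camera("top");f=c["frame"]
B=(205,160,245,206);g=up(f,B);hs=cv2.cvtColor(g,cv2.COLOR_BGR2HSV)
k=((hs[...,1]<45)&(hs[...,2]>165)).astype(np.uint8);k=cv2.morphologyEx(k,cv2.MORPH_OPEN,np.ones((3,3)))
n,l,s,ce=cv2.connectedComponentsWithStats(k)
for i in range(1,n):
    if s[i,0]<5 or s[i,0]>136 : k[l==i]=0
ys,xs=np.nonzero(k);P=np.array([ray(c,full((x,y),B),60) for x,y in zip(xs,ys)],np.float32)
print("grinder",cv2.minAreaRect(P))
a=.086;q=P@np.array([[np.cos(a),-np.sin(a)],[np.sin(a),np.cos(a)]])
print(q.min(0),q.max(0), "holder in same", np.array([627.1,82.9])@np.array([[np.cos(a),-np.sin(a)],[np.sin(a),np.cos(a)]]))
v=g.copy();v[k>0]=(0,0,255);cv2.imwrite("pics/g3.png",np.hstack([cv2.resize(g,None,fx=2,fy=2),cv2.resize(v,None,fx=2,fy=2)]))
E
```

```text
grinder ((627.5638427734375, 83.88964080810547), (67.01216125488281, 73.5842514038086), 4.369374752044678)
[598.96507348  -7.41734734] [666.17296949  66.31218997] holder in same [631.90302821  28.72947857]
```

View pics/g3.png

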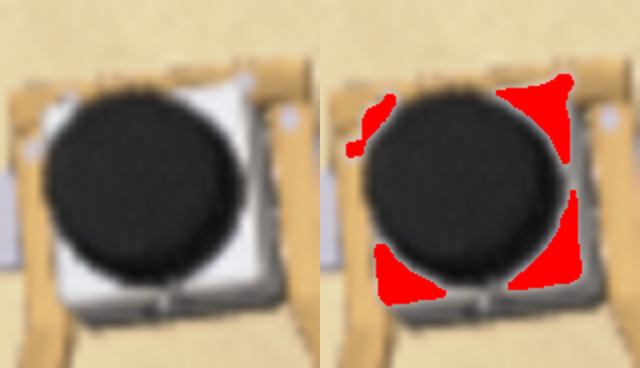

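The front edge gives a grinder centre about 0 mm from home and square to the frame, within measurement noise, so it is seated. Now to the cap.

creep_tool([
  [[45,0,0,0],[90,0,0,0],[135,0,0,0],[165,0,0,0],[176,0,0,0]],
])

```text
t: 7.6
eef_pos: [632.8, 83.0, 184.1]
orientation: [0.0, 0.999, 0.043, -0.0]
ft_force: [0.5, 0.8, -0.6]
width: 87.6
grasp_force: 0.0
```

creep_tool([
  [[0,0,25,0],[0,0,50,0],[0,0,70,0],[0,0,90,0],[0,0,100,0]],
])

```text
t: 8.1
eef_pos: [628.6, 82.6, 83.6]
orientation: [0.0, 0.999, 0.043, -0.001]
ft_force: [-0.7, 0.9, 0.2]
width: 87.4
grasp_force: 0.0
```

```bash
python3 -c "
from h import *
goal(627.7,82.8,85,.086)"
```

```text
pos [628.6  82.6  83.6] yaw 0.086 delta [-0.9 -0.2 -1.4] turn -0.0 q6 [ 0.44  0.43 -0.27 -0.   -0.87  1.22]
```

creep_tool([
  [[-1,0,-1,0],[-1,0,-1,0],[-1,0,-1,0],[-1,0,-1,0],[-1,0,-1,0]],
], jaw=50, grip_n=40)

```text
t: 8.6
eef_pos: [628.9, 83.1, 87.8]
orientation: [-0.0, 0.999, 0.043, 0.001]
ft_force: [0.1, 0.9, 3.0]
width: 57.9
grasp_force: 40.0
```

```bash
cat > st.py <<'E'
from h import *
o=bot.observe();goal(627.7,82.8,85,.086);print("F",np.round(o["ft_force"],1),"T",np.round(o["wrist_torque"],2),"w",round(o["width"],1))
E
python3 st.py
```

```text
pos [628.9  83.1  87.8] yaw 0.086 delta [-1.2  0.2  2.8] turn 0.0 q6 [ 0.44  0.43 -0.27  0.   -0.87  1.22]
F [0.1 0.9 3. ] T [-0.11  0.15 -0.05] w 57.9
```

creep_tool([
  [[0,0,0,0.06],[0,0,0,0.12],[0,0,0,0.18]],
])

```text
t: 8.9
eef_pos: [629.2, 83.1, 87.8]
orientation: [-0.0, 0.999, -0.048, 0.001]
ft_force: [0.7, -0.4, 2.2]
width: 57.9
grasp_force: 40.0
```

```bash
python3 st.py
```

```text
pos [629.2  83.1  87.8] yaw -0.096 delta [-1.5  0.5  2.8] turn -0.182 q6 [ 0.44  0.43 -0.27  0.   -0.87  1.04]
F [ 0.7 -0.4  2.2] T [-0.2  -0.27  0.04] w 57.9
```

creep_tool([
  [[0,0,0,0.06],[0,0,0,0.12]],
])

```text
t: 9.1
eef_pos: [629.2, 83.1, 87.9]
orientation: [-0.0, 0.994, -0.108, 0.001]
ft_force: [0.2, -0.5, 3.0]
width: 57.8
grasp_force: 40.0
```

```bash
python3 st.py
```

```text
pos [629.2  83.1  87.9] yaw -0.216 delta [-1.4  0.7  2.9] turn -0.302 q6 [ 0.44  0.43 -0.27  0.   -0.87  0.92]
F [ 0.2 -0.5  3. ] T [-0.2  -0.2   0.07] w 57.8
```

creep_tool([
  [[0,0,0,0.04],[0,0,0,0.08]],
])

```text
t: 9.3
eef_pos: [629.1, 83.1, 87.9]
orientation: [-0.0, 0.989, -0.147, 0.001]
ft_force: [-0.5, -1.0, 3.5]
width: 57.6
grasp_force: 40.0
```

```bash
python3 st.py
```

```text
pos [629.1  83.1  87.9] yaw -0.295 delta [-1.3  0.6  2.9] turn -0.381 q6 [ 0.44  0.43 -0.27  0.   -0.87  0.84]
F [-0.5 -1.   3.5] T [-0.4   0.12  0.09] w 57.6
```

creep_tool([
  [[0,0,0,0.05],[0,0,0,0.1]],
])

```text
t: 9.5
eef_pos: [629.1, 82.9, 88.1]
orientation: [-0.0, 0.981, -0.196, 0.001]
ft_force: [-0.6, -1.8, 5.4]
width: 58.0
grasp_force: 40.0
```

```bash
python3 st.py
```

```text
pos [629.1  82.9  88.1] yaw -0.395 delta [-1.3  0.6  3.1] turn -0.481 q6 [ 0.44  0.43 -0.27  0.   -0.87  0.74]
F [-0.6 -1.8  5.4] T [-0.57  0.15  0.07] w 58.0
```

creep_tool([
  [[0,0,0,0.05],[0,0,0,0.1]],
])

```text
t: 9.7
eef_pos: [629.3, 82.7, 88.5]
orientation: [-0.0, 0.97, -0.245, 0.001]
ft_force: [-0.5, -1.6, 7.5]
width: 57.5
grasp_force: 40.0
```

```bash
python3 st.py
```

```text
pos [629.3  82.7  88.5] yaw -0.495 delta [-1.4  0.7  3.5] turn -0.581 q6 [ 0.44  0.43 -0.27  0.   -0.87  0.64]
F [-0.5 -1.6  7.5] T [-0.96  0.32  0.14] w 57.5
```

It turns past 16° and climbs, so clockwise from above is the right way. I continue, following the climb.

creep_tool([
  [[0,0,-0.5,0.06],[0,0,-0.9,0.12],[0,0,-1.3,0.18],[0,0,-1.7,0.24]],
])

```text
t: 10.1
eef_pos: [628.8, 82.5, 89.6]
orientation: [-0.0, 0.933, -0.36, 0.001]
ft_force: [-0.0, -2.0, 3.4]
width: 57.6
grasp_force: 40.0
```

```bash
python3 st.py
```

```text
pos [628.8  82.5  89.6] yaw -0.736 delta [-1.   0.5  4.6] turn -0.822 q6 [ 0.44  0.43 -0.27  0.   -0.87  0.4 ]
F [-0.  -2.   3.4] T [-0.88  0.05  0.04] w 57.6
```

creep_tool([
  [[0,0,-0.2,0.06],[0,0,-0.4,0.12],[0,0,-0.6,0.18],[0,0,-0.8,0.24]],
])

```text
t: 10.5
eef_pos: [628.5, 82.3, 90.3]
orientation: [0.0, 0.883, -0.469, 0.0]
ft_force: [-1.2, -3.2, 4.5]
width: 57.6
grasp_force: 40.0
```

```bash
python3 st.py
```

```text
pos [628.5  82.3  90.3] yaw -0.976 delta [-0.9  0.4  5.3] turn -1.062 q6 [ 0.44  0.43 -0.27  0.   -0.87  0.16]
F [-1.2 -3.2  4.5] T [-1.21  0.43  0.14] w 57.6
```

creep_tool([
  [[0,0,-0.2,0.06],[0,0,-0.4,0.12],[0,0,-0.6,0.18]],
])

```text
t: 10.8
eef_pos: [628.1, 82.1, 90.9]
orientation: [0.0, 0.838, -0.546, 0.0]
ft_force: [-2.6, -3.5, 5.2]
width: 57.9
grasp_force: 40.0
```

```bash
python3 st.py
```

```text
pos [628.1  82.1  90.9] yaw -1.156 delta [-0.8  0.1  5.9] turn -1.242 q6 [ 0.44  0.42 -0.27  0.   -0.88 -0.02]
F [-2.6 -3.5  5.2] T [-1.35  0.88  0.15] w 57.9
```

creep_tool([
  [[0,0,-0.1,0.04],[0,0,-0.2,0.08]],
])

```text
t: 11.0
eef_pos: [628.0, 82.0, 91.1]
orientation: [0.001, 0.815, -0.579, 0.0]
ft_force: [-3.0, -3.8, 6.5]
width: 57.6
grasp_force: 40.0
```

```bash
python3 st.py
```

```text
pos [628.   82.   91.1] yaw -1.235 delta [-0.8 -0.   6.1] turn -1.321 q6 [ 0.44  0.42 -0.27  0.   -0.88 -0.1 ]
F [-3.  -3.8  6.5] T [-1.31  1.03  0.17] w 57.6
```

creep_tool([
  [[0,0,0,0.04],[0,0,0,0.08]],
])

```text
t: 11.2
eef_pos: [627.5, 82.0, 91.2]
orientation: [0.001, 0.791, -0.611, -0.0]
ft_force: [-6.2, -3.8, 11.0]
width: 57.9
grasp_force: 40.0
```

```bash
python3 st.py
```

```text
pos [627.5  82.   91.2] yaw -1.315 delta [-0.8 -0.4  6.2] turn -1.401 q6 [ 0.44  0.42 -0.27  0.   -0.88 -0.18]
F [-6.2 -3.8 11. ] T [-1.03  2.48  0.27] w 57.9
```

Stop reached. I ease off and lift gently.

creep_tool([
  [[0,0,0,-0.04],[0,0,0,-0.08],[0,0,-1,-0.08],[0,0,-2,-0.08]],
])

```text
t: 11.6
eef_pos: [627.9, 82.7, 92.0]
orientation: [0.0, 0.815, -0.579, -0.0]
ft_force: [-1.1, -0.9, -2.1]
width: 57.8
grasp_force: 40.0
```

```bash
python3 st.py
```

```text
pos [627.9  82.7  92. ] yaw -1.235 delta [-0.2  0.2  7. ] turn -1.321 q6 [ 0.44  0.42 -0.27 -0.   -0.88 -0.1 ]
F [-1.1 -0.9 -2.1] T [-0.46  0.23 -0.02] w 57.8
```

creep_tool([
  [[0,0,-2,0],[0,0,-4,0],[0,0,-6,0]],
])

```text
t: 11.9
eef_pos: [628.0, 82.9, 97.9]
orientation: [0.0, 0.816, -0.579, -0.0]
ft_force: [-0.1, -0.8, -2.2]
width: 57.8
grasp_force: 40.0
```

```bash
python3 st.py
```

```text
pos [628.   82.9  97.9] yaw -1.234 delta [-0.   0.3 12.9] turn -1.32 q6 [ 0.44  0.42 -0.26 -0.   -0.89 -0.1 ]
F [-0.1 -0.8 -2.2] T [-0.35  0.4   0.03] w 57.8
```

Only small force, so the cap lifts freely. I raise it another 65 mm and look.

creep_tool([
  [[0,0,-10,0],[0,0,-25,0],[0,0,-40,0],[0,0,-55,0],[0,0,-65,0]],
])

```text
t: 12.4
eef_pos: [629.4, 83.4, 165.4]
orientation: [-0.001, 0.816, -0.578, 0.001]
ft_force: [-0.2, -0.5, -1.3]
width: 57.7
grasp_force: 40.0
```

creep_tool([
  [[0,0,0,0],[0,0,0,0],[0,0,0,0]],
])

```text
t: 12.7
eef_pos: [627.9, 82.9, 162.3]
orientation: [0.0, 0.816, -0.579, -0.0]
ft_force: [0.2, -0.4, -1.0]
width: 57.9
grasp_force: 40.0
```

```bash
python3 st.py && python3 - <<'E'
from h import *
c=bot.read_camera("scene");a=up(c["frame"],(200,210,380,350));c=bot.read_camera("top");b=up(c["frame"],(180,140,280,240))
cv2.imwrite("pics/g4.png",a);cv2.imwrite("pics/g5.png",b)
E
```

```text
pos [627.9  82.9 162.3] yaw -1.234 delta [-0.   0.2 77.3] turn -1.32 q6 [ 0.44  0.35 -0.19 -0.   -1.02 -0.1 ]
F [ 0.2 -0.4 -1. ] T [ 0.02 -0.01 -0.03] w 57.9
```

View pics/g4.png

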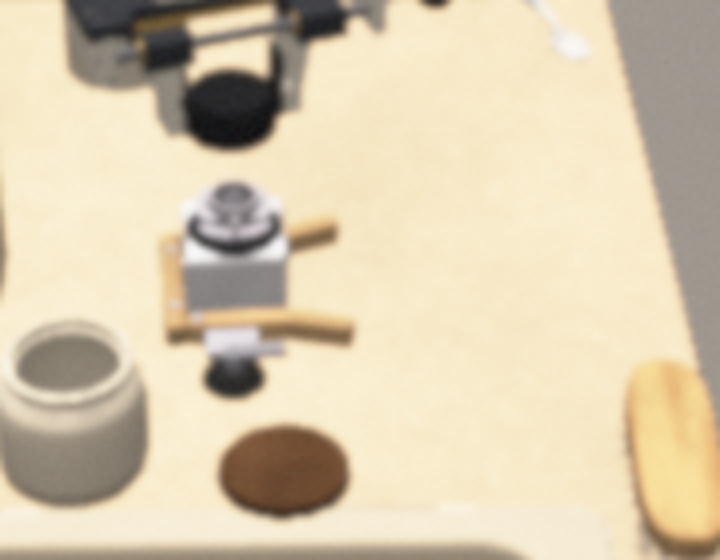

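View pics/g5.png

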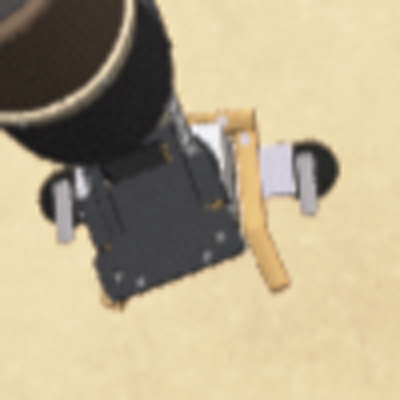

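The scene view shows the cap held level, crop (230,108), clear above the bare neck at (235,195). The grinder stands between the rails and the jar, lid and brush are undisturbed. One check that it is still against the back rail.

```bash
python3 - <<'E'
from h import *
c=bot.read_camera("scene");B=(200,210,380,350)
e=np.array([np.cos(.086),np.sin(.086)]);n=np.array([-e[1],e[0]])
for p,z in(((183,263),60),((287,250),60),((168,330),20),((352,320),20)):
    X=ray(c,full(p,B),z);print(p,np.round(X,1),"holder",np.round([(X-[627.1,82.9])@e,(X-[627.1,82.9])@n],1))
g=up(c["frame"],B);k=(cv2.cvtColor(g,cv2.COLOR_BGR2GRAY)).astype(int)
hs=cv2.cvtColor(g,cv2.COLOR_BGR2HSV)[...,1]
for r in(275,285,295): 
    w=np.nonzero(hs[r,165:310]<35)[0]+165
    print(r,w.min(),w.max())
for x,y,z in((33,33,60),(-33,33,60),(33,33,30),(-33,33,30)):
    X=np.array([627.1,82.9])+x*e+y*n;u=np.array(proj(c,[*X,z]));print((x,y,z),np.round((u+.5-B[:2])*4-.5,1))
E
```

```text
(183, 263) [656.9 122.3] holder [33.1 36.7]
(287, 250) [591.5 109.6] holder [-33.2  29.7]
(168, 330) [666.8 139.4] holder [44.4 52.9]
(352, 320) [550.2 130.8] holder [-72.5  54.4]
275 187 283
285 188 283
295 189 283
(33, 33, 60) [182.8 259.4]
(-33, 33, 60) [287.2 253.2]
(33, 33, 30) [184.  296.6]
(-33, 33, 30) [287.2 290.3]
```

```bash
python3 - <<'E'
from h import *
c=bot.read_camera("scene");B=(200,210,380,350);g=up(c["frame"],B).astype(float).mean(2)
e=np.array([np.cos(.086),np.sin(.086)]);n=np.array([-e[1],e[0]])
P=[]
for x in range(194,278,3):
    col=cv2.GaussianBlur(g[235:285,x-1:x+2].mean(1).reshape(-1,1),(1,5),0).ravel();d=np.diff(col);r=235+d.argmin()+.5
    X=ray(c,full((x,r),B),60)-[627.1,82.9];P.append([X@e,X@n,r])
P=np.array(P);print(np.round(P[::3],1))
for k in range(2):
    f=np.polyfit(P[:,0],P[:,1],1);r=P[:,1]-np.polyval(f,P[:,0]);P=P[abs(r)<1.5*r.std()+.3]
print("yaw rel deg",np.degrees(np.arctan(f[0])),"y at centre",f[1],len(P))
E
```

```text
[[ 26.3  38.8 264.5]
 [ 20.5  37.3 262.5]
 [ 13.3  12.2 237.5]
 [  7.7  13.8 238.5]
 [  2.2  17.5 241.5]
 [ -3.6  18.  241.5]
 [ -9.6  14.4 237.5]
 [-15.3  15.  237.5]
 [-19.   39.1 260.5]
 [-24.7  39.6 260.5]]
yaw rel deg -9.639362969288676 y at centre 21.682403675071928 24
```

The edge points put the grinder within about 1–2° of square, with its ends at ±33 mm from the holder's origin: it is home. Handing in.

```bash
python3 -c "
from plant import bot
print(bot.hand_in())"
```

```text
the job is handed in; nothing more can be done
None
```

The job is handed in, though no verdict came back: the grinder stands home in the frame against the back rail, and the cap, which turned out to have a left-hand thread (so the other direction wasn't needed), is held upright about 70 mm above its seat.

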